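# Make up two tachograph repair kits

## Task

Make up two repair kits, one part to a pocket, each part standing upright and flat on its pocket's floor. The three-pocket tray gets the large bearing in the middle pocket, so that it carries level, with the pulse sensor and the fuse holder in its end pockets, either way round; the two-pocket tray gets the speed probe and the small bearing, either way round. Leave the switch panel, the screwdriver and the grease tin where they are.

Things in the scene. Friction and masses are not known exactly. Their poses are not given: they have to be found in the camera images.
- pulse_sensor: Dull aluminium pulse sensor, standing upright: a hexagonal foot 34 mm across flats (39 mm across corners), 18 mm high, and on it a round barrel 24 mm in diameter from 18 to 60 mm height (a dark 27 mm washer 20 to 23 mm up is only seen, not felt), with four small brass pins on top. About 150 g. Origin: centre of the underside; z up along the barrel. Can be gripped by the barrel.
- fuse_holder: Cream ceramic fuse holder, a block 30 mm (x) by 46 mm (y) by 42 mm high (z), with two small brass clips and a fuse along y on top, to 48 mm height (seen, not felt). About 120 g. Origin: centre of the underside. Can be gripped across its 30 mm width (along its x).
- speed_probe: Blue anodised speed probe, standing upright on a round flange 40 mm in diameter and 10 mm high; above it a round stem 22 mm in diameter from 10 to 54 mm height, then a black connector 18 mm in diameter up to 64 mm. About 120 g. Origin: centre of the underside; z up along the stem. Can be gripped by the stem.
- large_bearing: Large steel roller bearing, 50 mm in diameter and 34 mm high, about 300 g; the top shows the races, the rollers and the dark bore (shallow relief, nothing fits in it). Origin: centre of the underside; z is its axis, up. Stands on its flat face; yaw does not matter.
- small_bearing: Small steel roller bearing, 34 mm in diameter and 34 mm high, about 140 g; the top shows the races, the rollers and the dark bore (shallow relief, nothing fits in it). Origin: centre of the underside; z is its axis, up. Stands on its flat face; yaw does not matter.
- tray3: Three-pocket kit tray, 214 mm by 74 mm, grey plastic lips round a black floor; fixed to the counter. Pockets are 66 mm square inside with 4 mm lips between and around them; the pocket floor is 3 mm and the lips' top 8 mm above the counter. Origin: centre of the underside, on the counter; x runs along the row of pockets, z up. Pocket centres at x = -70, 0 and +70 mm, y = 0.
- tray2: Two-pocket kit tray, 144 mm by 74 mm, grey plastic lips round a black floor; fixed to the counter. Pockets are 66 mm square inside with 4 mm lips between and around them; the pocket floor is 3 mm and the lips' top 8 mm above the counter. Origin: centre of the underside, on the counter; x runs along the row of pockets, z up. Pocket centres at x = -35 and +35 mm, y = 0.
- switch_panel: Bystander: green plastic rocker switch panel with three grey rockers, 75 mm (x) by 140 mm (y), about 37 mm high, lying loose on the counter beyond the stock. Origin: centre of the underside.
- screwdriver: Bystander: screwdriver 170 mm long lying loose on the counter beyond the stock, on the right. Origin: under its middle; x runs along it, from the handle to the tip.
- grease_tin: Bystander: closed round dark metal grease tin, 64 mm in diameter and 45 mm high, standing loose on the counter beyond the stock, on the left. Origin: centre of the underside.
There are look-alikes about, which are no part of the job. What is shaped like the small_bearing but purple is not meant. Leave any green look-alike of the large_bearing alone.

How it is judged:
At the end, for the whole second after the job is handed in: Large bearing mid tray3, pulse sensor and fuse holder in its ends; speed probe and small bearing in tray2, one to a pocket. Each within 19 mm of the pocket centre per tray axis, under 6.5 mm above the counter, tilt under 0.1 rad, at rest (0.02 m/s, 0.2 rad/s) (x of large_bearing in the frame of tray3 between -0.019 and 0.019 m and y of large_bearing in the frame of tray3 between -0.019 and 0.019 m and z of large_bearing in the frame of tray3 below 0.0065 m and angle between large_bearing's own z axis and vertical below 0.1 rad and (((x of pulse_sensor in the frame of tray3 between -0.089 and -0.051 m and y of pulse_sensor in the frame of tray3 between -0.019 and 0.019 m and z of pulse_sensor in the frame of tray3 below 0.0065 m and angle between pulse_sensor's own z axis and vertical below 0.1 rad) and (x of fuse_holder in the frame of tray3 between 0.051 and 0.089 m and y of fuse_holder in the frame of tray3 between -0.019 and 0.019 m and z of fuse_holder in the frame of tray3 below 0.0065 m and angle between fuse_holder's own z axis and vertical below 0.1 rad)) or ((x of pulse_sensor in the frame of tray3 between 0.051 and 0.089 m and y of pulse_sensor in the frame of tray3 between -0.019 and 0.019 m and z of pulse_sensor in the frame of tray3 below 0.0065 m and angle between pulse_sensor's own z axis and vertical below 0.1 rad) and (x of fuse_holder in the frame of tray3 between -0.089 and -0.051 m and y of fuse_holder in the frame of tray3 between -0.019 and 0.019 m and z of fuse_holder in the frame of tray3 below 0.0065 m and angle between fuse_holder's own z axis and vertical below 0.1 rad))) and (((x of speed_probe in the frame of tray2 between -0.054 and -0.016 m and y of speed_probe in the frame of tray2 between -0.019 and 0.019 m and z of speed_probe in the frame of tray2 below 0.0065 m and angle between speed_probe's own z axis and vertical below 0.1 rad) and (x of small_bearing in the frame of tray2 between 0.016 and 0.054 m and y of small_bearing in the frame of tray2 between -0.019 and 0.019 m and z of small_bearing in the frame of tray2 below 0.0065 m and angle between small_bearing's own z axis and vertical below 0.1 rad)) or ((x of speed_probe in the frame of tray2 between 0.016 and 0.054 m and y of speed_probe in the frame of tray2 between -0.019 and 0.019 m and z of speed_probe in the frame of tray2 below 0.0065 m and angle between speed_probe's own z axis and vertical below 0.1 rad) and (x of small_bearing in the frame of tray2 between -0.054 and -0.016 m and y of small_bearing in the frame of tray2 between -0.019 and 0.019 m and z of small_bearing in the frame of tray2 below 0.0065 m and angle between small_bearing's own z axis and vertical below 0.1 rad))) and linear speed of each of pulse_sensor, fuse_holder, speed_probe, large_bearing, small_bearing below 0.02 m/s and angular speed of each of pulse_sensor, fuse_holder, speed_probe, large_bearing, small_bearing below 0.2 rad/s); the robot touches nothing.
It fails at once if the switch panel is moved by more than 30 mm (distance of switch_panel from where it was at the start of the episode above 0.03 m).
It fails at once if the screwdriver is moved by more than 30 mm (distance of screwdriver from where it was at the start of the episode above 0.03 m).
It fails at once if the grease tin is moved by more than 30 mm (distance of grease_tin from where it was at the start of the episode above 0.03 m).
It also fails if it takes over 128 s, if anything falls off the work surface, if the arm or the gripper's body presses on something with over 40 N, if the wrist force passes 120 N, or if a joint passes its speed limit or range.

## Robot

A 7-joint arm with a two-finger parallel gripper is mounted at the origin on the work surface. World frame = base frame: x ahead of the robot, y to its left, z up, the work surface at z = 0. Lengths are in m, angles in rad, forces in N, time in s.
With the tool pointing down it reaches from about 0.425 to 0.875 m from the base axis. Payload 8.4 kg.
Tool frame: the origin (TCP) lies midway between the tips of the shut fingers; the grasp point (between the pads) lies 19 mm behind it; z points along the fingers, y is the line along which they close (so a half turn about z gives the same grasp; the last joint's range is limited). The gripper opens to 87 mm and grips with 3 to 60 N. Pads are 19 mm wide; open, the fingers measure 117 mm over their backs; the gripper's body (75 mm by 190 mm) begins 51 mm behind the grasp point.
Start: joints at [1.048, 0.333, 0.04, 1.465, -0.013, 1.343, -0.059], TCP at [0.267, -0.592, 0.223] pointing down, gripper open.
Joint ranges: [-2.58, 2.58], [-0.38, 2.09], [-1.3, 1.39], [0.25, 2.4], [-1.5, 4.64], [0.08, 2.09], [-2.65, 2.65]. Speed limits (rad/s): [2.22, 2.22, 2.79, 2.79, 3.14, 3.14, 3.14].

## Interface

Orientations are given as a unit quaternion [w, x, y, z].
In Python, from station import robot, jaws, kin, sensors, optics, ticket gives the robot as it stands. Calls block until the motion is done:
- robot.move_pose(position, orientation): joint-space move of the TCP to a pose.
- robot.move_straight(position, orientation=None, feed=0.15): straight line of the TCP; orientation=None keeps the orientation; feed is the mean speed in m/s.
- robot.move_j(angles): joint-space move.
- jaws.command_gripper(opening, grasp_force=None): finger opening in m; grasp_force is the grip in N (None keeps the last); returns when the fingers have stopped.
- robot.wait(seconds).
- kin.ik(position, orientation): joint angles nearest the present ones, or None.
- sensors.get_obs(): the state.
- optics.get_image(name): name is "side" or "top" or "wrist"; returns a dict with "frame" (480x640x3 uint8, red, green, blue), "fx", "fy", "cx", "cy" (pixels), "D" ([k1, k2, p1, p2, k3] as OpenCV has them; the pictures are not rectified), "R" (3x3) and "t" (3): a world point X has camera coordinates R X + t; the wrist camera has in their place "T_tool_cam" (4x4, takes a point from camera to tool coordinates, whose origin is the TCP and whose axes are the flange's). Camera axes: x right, y down, z forward; pixel columns grow to the right and rows downward; lengths in m; the calibration is good to about 2 mm. A picture is of the moment at which its call begins: read the wrist's pose just before it. There is no depth.
A pose or a line that the arm cannot do raises robot.MotionError and nothing moves.
- ticket.sign_off(): hands the job in; it is judged then, once.
The state is a dict: "t": time; "joint_pos": joint angles; "qd": joint speeds; "effort": joint torques, N m; "tcp_pos": TCP position; "orientation": TCP orientation; "contact_force": force on the tool from outside, world axes, zero at the start; "ft_torque": the same for the moment, N m; "grip_width": finger opening in m; "grip_force": force on a finger pad.
Only numpy, scipy, OpenCV 4.12 (cv2) and the standard library are available. Lean on these libraries where they do the work, as an engineer would, in place of code of your own. Each camera call takes 0.05 s, during which the arm holds its last target. There are 200 camera calls.

## Working session

There is one attempt and no reset: what is moved stays moved. The work goes in short steps, each a Python script; the robot and the scene stay as the last script left them, time stands still between calls to the robot, and variables do not carry over. Pictures are saved under pics/ and viewed, at most 14 in all, crops included, and the job is handed in when it is done.

```bash
mkdir -p pics; ls; python3 - <<'E'
from station import robot, jaws, kin, sensors, optics, ticket
import cv2
o=sensors.get_obs(); print(o["t"],o["tcp_pos"],o["orientation"],o["grip_width"])
for n in("top","side"):
    d=optics.get_image(n); cv2.imwrite(f"pics/{n}0.png",d["frame"][:,:,::-1]); print(n,{k:v for k,v in d.items() if k!="frame"})
d=optics.get_image("wrist"); cv2.imwrite("pics/wrist0.png",d["frame"][:,:,::-1]);print(d["T_tool_cam"],d["fx"],d["D"])
E
```

```text
pics
0.0 [ 0.26706769 -0.5920865   0.22166832] [-7.66615898e-04  9.77639715e-01  2.10285396e-01 -2.27360046e-04] 0.08662573641560463
top {'fx': 511.02913313413245, 'fy': 511.02913313413245, 'cx': 324.85221135402486, 'cy': 238.1636027807986, 'D': array([-0.0013279,  0.       ,  0.       ,  0.       ,  0.       ]), 'R': array([[-0.00802644, -0.99981167,  0.01766902],
       [-0.99542755,  0.00630688, -0.09531111],
       [ 0.09518172, -0.01835324, -0.99529071]]), 't': array([-0.01442729,  0.6055464 ,  1.04499071])}
side {'fx': 468.9167315190219, 'fy': 468.9167315190219, 'cx': 319.10927769575613, 'cy': 239.89040679649582, 'D': array([-0.02427819,  0.        ,  0.        ,  0.        ,  0.        ]), 'R': array([[ 0.86897934, -0.4944563 , -0.01969459],
       [-0.36574367, -0.61494746, -0.69862092],
       [ 0.33332638,  0.61429032, -0.7152209 ]]), 't': array([-0.51173164,  0.24263105,  0.62634216])}
[[ 3.44337779e-04 -9.59695507e-01 -2.81041661e-01  7.77995549e-02]
 [ 9.99999707e-01  1.38244606e-04  7.53144391e-04 -1.07319099e-03]
 [-6.83936794e-04 -2.81041838e-01  9.59695273e-01 -1.61166062e-01]
 [ 0.00000000e+00  0.00000000e+00  0.00000000e+00  1.00000000e+00]] 398.04117708539883 [-0.0625856  0.         0.         0.         0.       ]
```

View pics/top0.png

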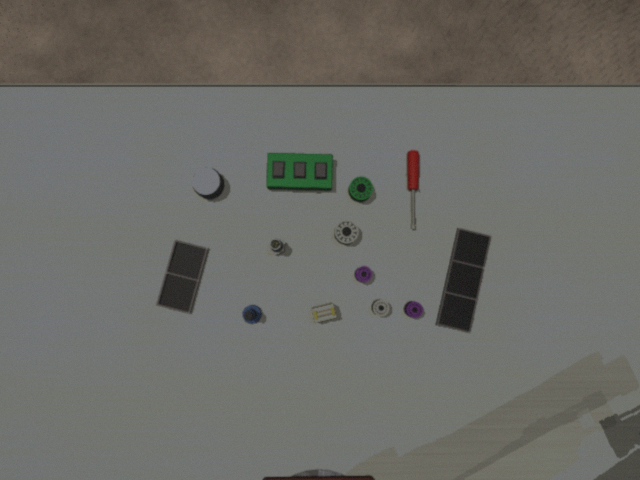

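View pics/side0.png

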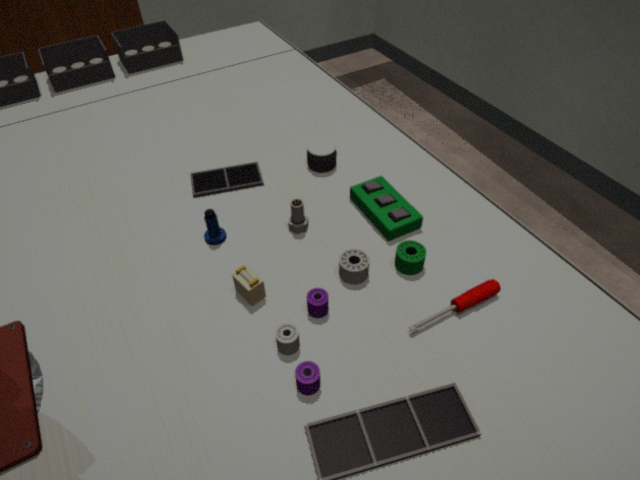

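Top view: tray2 (183,276), tray3 (463,280), pulse sensor (277,246), speed probe (252,314), fuse holder (325,313). Large-bearing candidates: steel (347,233) and green (361,189). Small-bearing candidates: steel (381,308), purple (364,274) and purple (413,310). The steel ones fit the description. I'll confirm with a crop and measure.

```bash
cat > h.py <<'E'
import numpy as np, cv2
from station import robot, jaws, kin, sensors, optics, ticket
def ray(d,uv,h):
    """pixels -> world points on plane z=h (fixed cameras)"""
    K=np.array([[d["fx"],0,d["cx"]],[0,d["fy"],d["cy"]],[0,0,1]])
    p=cv2.undistortPoints(np.float64(uv).reshape(-1,1,2),K,np.float64(d["D"])).reshape(-1,2)
    R,t=np.array(d["R"]),np.array(d["t"]); C=-R.T@t
    D=np.c_[p,np.ones(len(p))]@R
    return C+D*((h-C[2])/D[:,2])[:,None]
E
python3 - <<'E'
from h import *
out=[]
for n,roi in(("top",(140,140,510,345)),("side",(180,130,510,480))):
    d=optics.get_image(n); im=d["frame"][:,:,::-1].copy()
    lab=cv2.cvtColor(im,cv2.COLOR_BGR2LAB).astype(int); bg=np.stack([cv2.medianBlur(cv2.resize(im,None,fx=.5,fy=.5),101)]*1)[0]
    bg=cv2.cvtColor(cv2.resize(bg,(640,480)),cv2.COLOR_BGR2LAB).astype(int)
    diff=lab-bg; m=((abs(diff[...,0])>22)|(np.hypot(diff[...,1],diff[...,2])>10)).astype(np.uint8)
    x0,y0,x1,y1=roi; k=np.zeros_like(m);k[y0:y1,x0:x1]=m[y0:y1,x0:x1]
    k=cv2.morphologyEx(k,cv2.MORPH_CLOSE,np.ones((3,3)))
    cs,_=cv2.findContours(k,cv2.RETR_EXTERNAL,cv2.CHAIN_APPROX_NONE)
    v=im.copy()
    for c in cs:
        if cv2.contourArea(c)<60: continue
        r=cv2.minAreaRect(c); M=cv2.moments(c); uv=[M["m10"]/M["m00"],M["m01"]/M["m00"]]
        P0=ray(d,[uv],0.017)[0]
        print(n,np.round(uv,1),"rect",np.round(r[0],1),np.round(r[1],1),round(r[2]),"xy@17mm",P0[:2].round(3),"bbox",cv2.boundingRect(c))
        if cv2.contourArea(c)>1500 and n=="top": print("   corners z8",ray(d,cv2.boxPoints(r),0.008)[:,:2].round(3).tolist())
        cv2.drawContours(v,[c],-1,(0,0,255),1)
    if n=="top": cv2.imwrite("pics/crop1.png",cv2.resize(im[140:345,150:500],None,fx=2.28,fy=2.28,interpolation=cv2.INTER_CUBIC)); cv2.imwrite("pics/c_cnt.png",cv2.resize(v[140:345,150:500],None,fx=2.28,fy=2.28))
E
```

```text
top [253.1 314.5] rect [253.2 314.1] [19.2 22.7] 81 xy@17mm [0.447 0.132] bbox (242, 305, 24, 20)
top [330.6 314.6] rect [327.1 315. ] [16.6 26. ] 70 xy@17mm [ 0.446 -0.03 ] bbox (313, 304, 29, 20)
top [413.5 309.5] rect [413.5 309.5] [17. 21.] 90 xy@17mm [ 0.455 -0.204] bbox (403, 301, 22, 18)
top [380.1 307. ] rect [381.2 308.1] [21.9 14.8] 24 xy@17mm [ 0.461 -0.134] bbox (371, 299, 21, 19)
top [364.3 274.9] rect [364. 275.] [18. 20.] 90 xy@17mm [ 0.528 -0.102] bbox (354, 266, 21, 19)
top [280.4 247.9] rect [280.5 247.8] [21.7 15.3] 6 xy@17mm [0.586 0.075] bbox (270, 240, 22, 17)
top [182.7 276.8] rect [182.5 276.6] [37.3 69. ] 15 xy@17mm [0.527 0.28 ] bbox (156, 240, 54, 74)
   corners z8 [[0.468, 0.339], [0.609, 0.304], [0.587, 0.227], [0.447, 0.263]]
top [462.9 280.2] rect [463.2 280. ] [ 36.6 100.7] 13 xy@17mm [ 0.515 -0.311] bbox (435, 228, 56, 105)
   corners z8 [[0.421, -0.25], [0.63, -0.303], [0.612, -0.38], [0.404, -0.325]]
top [347.7 234.4] rect [347.7 234.7] [27.  23.6] 40 xy@17mm [ 0.614 -0.068] bbox (334, 222, 28, 25)
top [361.5 190.4] rect [361.8 190.7] [29.  25.5] 45
[... 1119 characters left out ...]
41)
side [213.2 230. ] rect [215.  228.5] [41. 22.] 90 xy@17mm [0.447 0.138] bbox (204, 208, 23, 42)
side [297.6 219.7] rect [298.4 218.8] [20.9 39.7] 9 xy@17mm [0.591 0.084] bbox (287, 199, 22, 41)
side [392.  223.1] rect [396.5 225. ] [115.   53.1] 57 xy@17mm [ 0.735 -0.012] bbox (349, 176, 77, 105)
side [225.9 179.4] rect [226.1 179.3] [25.8 72.2] 80 xy@17mm [0.522 0.265] bbox (190, 162, 74, 36)
side [321.5 163.8] rect [321.2 163.3] [27.6 30.4] 88 xy@17mm [0.714 0.209] bbox (306, 149, 31, 29)
side [484.9 144.6] rect [474.  151.5] [43. 70.] 90 xy@17mm [1.055 0.086] bbox (439, 130, 71, 44)
side [444.2 177.3] rect [442.6 177.5] [168.1  23.7] 38 xy@17mm [0.903 0.043] bbox (373, 130, 137, 100)
```

View pics/crop1.png

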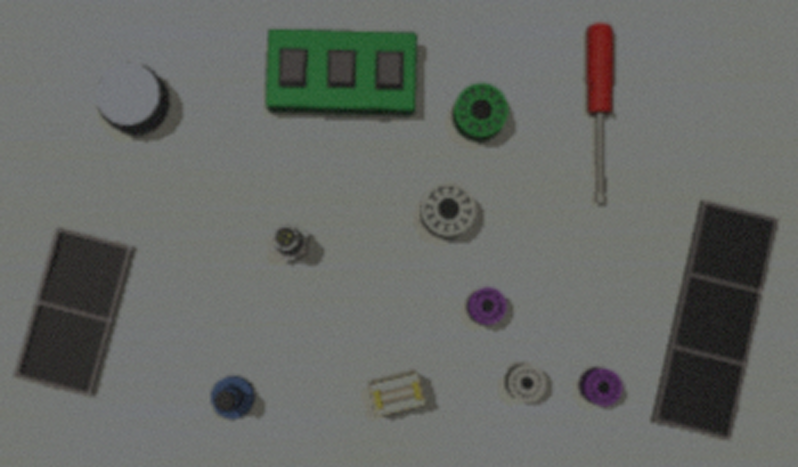

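View pics/c_cnt.png

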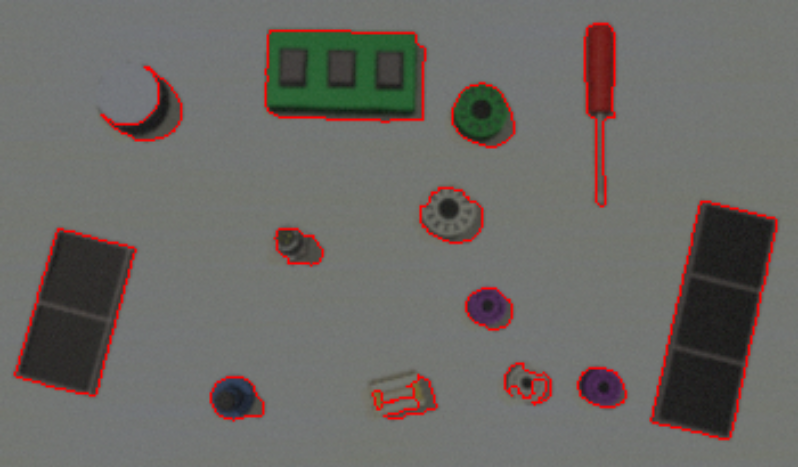

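Crop confirmed: the steel bearings are at crop pixels (448,208) for the large and (527,383) for the small, clearly grey among the purple and green ones. The tray outlines come to about 145x78 and 215x78 mm, against the given 144x74 and 214x74. I'll convert the top-face pixels at their known heights and pick the large bearing first.

```bash
cat >> h.py <<'E'
from scipy.spatial.transform import Rotation
T3=(np.array([.517,-.3145]),np.radians(-14.2)); T2=(np.array([.528,.283]),np.radians(-14.1))
def quat(a):
    y=np.array([np.cos(a),np.sin(a),0]); z=np.array([0,0,-1.]); x=np.cross(y,z)
    q=Rotation.from_matrix(np.c_[x,y,z]).as_quat(); return q[[3,0,1,2]]
def pose(xy,z,a):
    """orientation (of the two half-turn choices) with the smaller last-joint angle"""
    c=[]
    for b in(a,a+np.pi):
        j=kin.ik([*xy,z],quat(b))
        if j is not None: c.append((np.abs(np.array(j)-sensors.get_obs()["joint_pos"]).max()+2*(abs(j[6])>2.3),b))
    return quat(min(c)[1])
def over(xy,a,z=.17):
    q=pose(xy,z,a); robot.move_pose([*xy,z],q); return q
def wristpts(d,o,uv,h):
    w,x,y,z=o["orientation"]; T=np.eye(4); T[:3,:3]=Rotation.from_quat([x,y,z,w]).as_matrix(); T[:3,3]=o["tcp_pos"]
    E=np.linalg.inv(T@np.array(d["T_tool_cam"])); return ray({**d,"R":E[:3,:3],"t":E[:3,3]},uv,h)
def pick(xy,a,z,opening,force=30,up=.17):
    jaws.command_gripper(opening); over(xy,a)
    robot.move_straight([*xy,z],feed=.15); jaws.command_gripper(0.0,force)
    o=sensors.get_obs(); print("grip",round(o["grip_width"],4),round(o["grip_force"],1),np.round(o["tcp_pos"],4))
    robot.move_straight([*xy,up],feed=.2); o=sensors.get_obs(); print("lifted",round(o["grip_width"],4),round(o["grip_force"],1),"t",round(o["t"],1))
def place(tray,px,z,opening):
    c,a=tray; xy=c+px*np.array([np.cos(a),np.sin(a)])
    over(xy,a+np.pi/2); robot.move_straight([*xy,z+.025],feed=.2); robot.move_straight([*xy,z+.0038],feed=.05)
    print("F",np.round(sensors.get_obs()["contact_force"],1)); jaws.command_gripper(opening); robot.move_straight([*xy,.17],feed=.2)
    print("placed t",round(sensors.get_obs()["t"],1))
E
python3 - <<'E'
from h import *
d=optics.get_image("top")
P={}
for n,u,v,h in(("large",346.5,231.2,.034),("small",381.1,308,.034),("fuse",325,313.2,.045),("pulse",275.4,244.4,.06),("probe",251.8,315.9,.064)):
    P[n]=ray(d,[[u,v]],h)[0,:2]; print(n,P[n].round(4))
for t,ps in((T3,(-.07,0,.07)),(T2,(-.035,.035))):
    for p in ps:
        xy=t[0]+p*np.array([np.cos(t[1]),np.sin(t[1])]); print(p,xy.round(3),[np.round(j,2).tolist()[6] if (j:=kin.ik([*xy,.015],quat(t[1]+s*np.pi/2))) is not None else None for s in(1,-1)])
xy=P["large"]; over(xy+[-.06,0],np.radians(76),.2)
o=sensors.get_obs(); w=optics.get_image("wrist"); cv2.imwrite("pics/w1.png",w["frame"][:,:,::-1]); print(o["t"],o["tcp_pos"])
# predicted pixel of large centre
q=o["orientation"]; T=np.eye(4);T[:3,:3]=Rotation.from_quat(np.roll(q,-1)).as_matrix();T[:3,3]=o["tcp_pos"];E=np.linalg.inv(T@w["T_tool_cam"])
for n,h in(("large",.034),("small",.034),("fuse",.045),("pulse",.06)):
    p=E@[*P[n],h,1]; print(n,(p[:2]/p[2]*w["fx"]+[w["cx"],w["cy"]]).round(0))
E
```

```text
large [ 0.6193 -0.0642]
small [ 0.4591 -0.1339]
fuse [ 0.45   -0.0175]
pulse [0.5904 0.0825]
probe [0.4469 0.1292]
-0.07 [ 0.449 -0.297] [1.67, -1.35]
0 [ 0.517 -0.314] [1.61, -1.38]
0.07 [ 0.585 -0.332] [1.57, -1.4]
-0.035 [0.494 0.292] [0.32, -2.17]
0.035 [0.562 0.274] [0.35, -2.05]
2.4667 [ 0.55931999 -0.0654491   0.19993296]
large [338. 285.]
small [204. 121.]
fuse [347.  68.]
pulse [514. 221.]
```

View pics/w1.png

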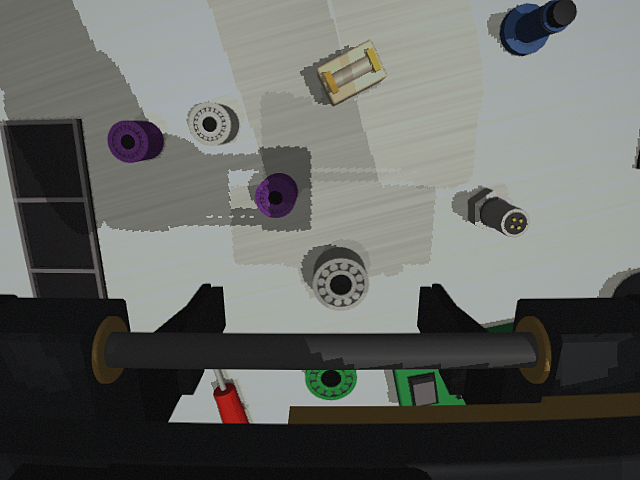

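The wrist view agrees with the estimates to within about 3 mm: large bearing (341,285), small (210,124), fuse holder with its clips at (331,83) and (376,60), sensor pins (515,222). I'll pick the large bearing.

```bash
python3 - <<'E'
from h import *
o=sensors.get_obs(); w=optics.get_image("wrist")
p=wristpts(w,o,[[341,285],[210,124],[331,83],[376,60],[515,222]],.034); p[2:4]=wristpts(w,o,[[331,83],[376,60]],.047); p[4]=wristpts(w,o,[[515,222]],.06)[0]
print(p.round(4)); d=p[3]-p[2]; print("fuse y angle",np.degrees(np.arctan2(d[1],d[0])),(p[2]+p[3])[:2]/2)
pick((p[0,:2]+[.6193,-.0642])/2,np.radians(76),.011,.08)
if sensors.get_obs()["grip_width"]>.045: place(T3,0,.011,.07)
E
```

```text
[[ 0.6203 -0.0613  0.034 ]
 [ 0.461  -0.1306  0.034 ]
 [ 0.4562 -0.0307  0.047 ]
 [ 0.4485  0.0052  0.047 ]
 [ 0.5914  0.0855  0.06  ]]
fuse y angle 102.10121260141179 [ 0.45232501 -0.01272192]
grip 0.0499 30.0 [ 0.6198 -0.0628  0.0111]
lifted 0.0497 30.0 t 6.2
F [-0.3  0.2 -3.2]
placed t 10.3
```

```bash
python3 - <<'E'
from h import *
def ok(w): g=sensors.get_obs()["grip_width"]; assert abs(g-w)<.003,g
pick(np.array([.451,-.0155]),np.radians(12.5),.013,.06); ok(.030); place(T3,-.07,.013,.05)
pick(np.array([.591,.084]),np.radians(76),.022,.06); ok(.024); place(T3,.07,.022,.045)
w=optics.get_image("top"); cv2.imwrite("pics/top2.png",cv2.resize(w["frame"][140:345,150:500,::-1],None,fx=2.28,fy=2.28,interpolation=cv2.INTER_CUBIC))
pick(np.array([.46,-.1325]),np.radians(-30),.011,.055); ok(.034); place(T2,.035,.011,.052)
E
```

```text
grip 0.0297 30.0 [ 0.4511 -0.0155  0.0131]
lifted 0.0295 30.0 t 14.9
F [ 0.6  0.  -1.1]
placed t 19.3
grip 0.0232 30.0 [0.591  0.0841 0.022 ]
lifted 0.0229 30.0 t 24.0
F [-0.4  0.6 -0.6]
placed t 28.5
grip 0.0335 30.0 [ 0.4602 -0.1327  0.0113]
lifted 0.0335 30.0 t 32.8
F [ 0.2  0.7 -1.5]
placed t 37.3
```

View pics/top2.png

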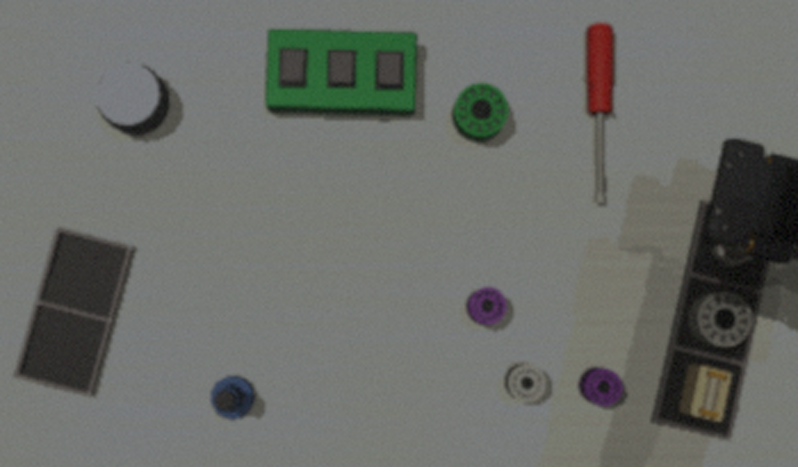

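The fuse holder (711,394) and large bearing (724,318) sit in their pockets. The gripper hides the sensor. Next is the probe, then a final check.

```bash
python3 - <<'E'
from h import *
pick(np.array([.447,.131]),np.radians(76),.016,.06); g=sensors.get_obs()["grip_width"]; assert abs(g-.022)<.003,g
place(T2,-.035,.016,.045)
robot.move_pose([.5,0,.25],pose([.5,0],.25,np.pi/2))
a=[]
for n,(x0,y0,x1,y1) in(("top",(410,210,510,345)),("top",(140,225,240,325)),("side",(290,360,490,480)),("side",(170,130,290,210))):
    f=optics.get_image(n)["frame"][y0:y1,x0:x1,::-1]; a.append(cv2.copyMakeBorder(f,0,135-f.shape[0],0,200-f.shape[1],0))
im=np.vstack([np.hstack(a[:2]),np.hstack(a[2:])]); cv2.imwrite("pics/fin.png",cv2.resize(im,None,fx=2,fy=2,interpolation=cv2.INTER_CUBIC)); print(sensors.get_obs()["t"])
E
```

```text
grip 0.021 30.0 [0.4472 0.1312 0.0162]
lifted 0.0209 30.0 t 41.5
F [ 0.1  1.2 -0.9]
placed t 45.2
46.5167
```

View pics/fin.png

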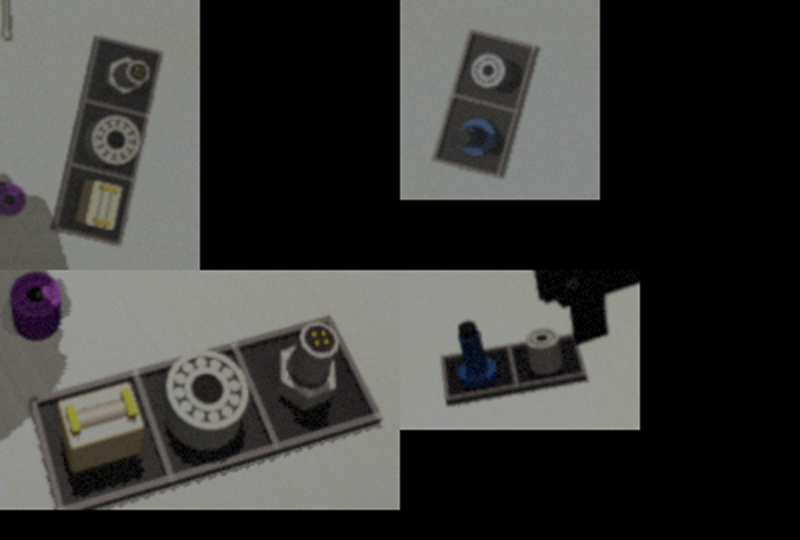

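All five parts look upright in their pockets. Top view: sensor (137,72), large bearing (116,139), fuse holder (102,205), small bearing (488,70), probe (475,137). A quick numeric check of the offsets comes next.

```bash
python3 - <<'E'
from h import *
for cam,L in(("top",(("large",T3,468,279.5,.037),("fuse",T3,461,312.5,.05),("pulse",T3,479.5,246,.063),("small",T2,184,260,.037),("probe",T2,173,294,.067))),("side",(("large",T3,290+104,360+60,.037),("fuse",T3,290+50,360+71,.05),("pulse",T3,290+159.5,360+35,.063),("small",T2,170+71,130+34,.037),("probe",T2,170+34,130+29,.067)))):
    d=optics.get_image(cam)
    if cam=="side": # tray3 centre from its outline corners in the crop
        print("T3 side",ray(d,[[290+17,360+65],[290+164,360+24],[290+190,360+75],[290+29,360+119]],.008).mean(0))
    for n,(c,a),u,v,h in L:
        e=ray(d,[[u,v]],h)[0,:2]-c; print(cam,n,(1000*np.array([e[0]*np.cos(a)+e[1]*np.sin(a),-e[0]*np.sin(a)+e[1]*np.cos(a)])).round(1))
E
```

```text
top large [-0.3 -1.4]
top fuse [-70.5   2.1]
top pulse [69.8 -2.5]
top small [34.6 -1.6]
top probe [-35.9  -6. ]
T3 side [ 0.51638189 -0.31645239  0.008     ]
side large [-0.3 -2.3]
side fuse [-70.2  -1.9]
side pulse [69.9 -1.7]
side small [34.7 -4.5]
side probe [-34.8  -8.3]
```

```bash
python3 - <<'E'
from h import *
d=optics.get_image("side"); c,a=T2
xy=c-.035*np.array([np.cos(a),np.sin(a)])+.004*np.array([np.sin(a),-np.cos(a)])*-1*-1
for h in(.008,.067):
    p=d["R"]@np.array([*xy,h])+d["t"]; print(h,d["fx"]*p[0]/p[2]+d["cx"],d["fy"]*p[1]/p[2]+d["cy"])
f=d["frame"].astype(int)
hsv=cv2.cvtColor(d["frame"],cv2.COLOR_RGB2HSV); m=((hsv[...,1]>110)&(hsv[...,0]>95)&(hsv[...,0]<130)).astype(np.uint8)
for v in range(156,198,3):
    u=np.where(m[v,180:240])[0]+180
    if len(u): print(v,u.min(),u.max())
o=[.44,.262,.2]; robot.move_pose(o,pose(o[:2],.2,a+np.pi/2)); w=optics.get_image("wrist"); cv2.imwrite("pics/w2.png",w["frame"][:,:,::-1])
E
```

```text
0.008 209.08551229851201 181.28695486941598
0.067 203.4435501107718 157.5766930314661
162 200 208
165 201 208
168 201 209
171 202 211
174 202 218
177 199 218
180 198 218
183 195 236
186 201 217
189 203 207
```

View pics/w2.png

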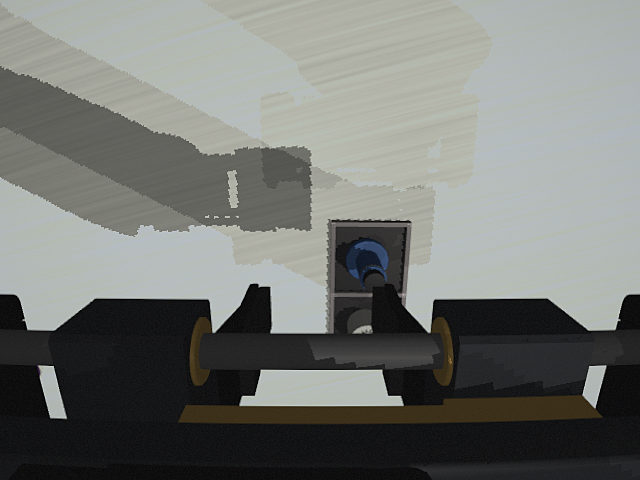

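The wrist view shows the probe flange (368,258) centred in its pocket. In the side view its stem leans just as a vertical line should (209 to 203.5 px predicted, about 208.5 to 204 seen). I'm handing in.

```bash
python3 -c "
from station import *
from station import sensors,ticket
print(sensors.get_obs()['t']); print(ticket.sign_off())"
```

```text
47.775
the job is handed in; nothing more can be done
None
```

Both kits are made up and the job was handed in at about 48 s: my camera checks showed all five parts upright within 9 mm of their pocket centres, but sign-off returned no verdict.

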